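Load the slide carrier under the sprung clips of the inspection stage

ROBOT

A 6-joint arm with a two-finger parallel gripper is mounted at the origin on a cart in front of the work surface, level with it; the furniture and walls round the work are solid. World frame = base frame: x ahead of the robot, y to its left, z up, the work surface at z = 0. Lengths are in m, angles in rad, forces in N, time in s.
With the tool pointing down it reaches from about 0.35 to 0.85 m from the base axis. Payload 8.1 kg.
Tool frame: the origin (TCP) lies midway between the tips of the shut fingers; the grasp point (between the pads) lies 19 mm behind it; z points along the fingers, y is the line along which they close (so a half turn about z gives the same grasp; the last joint's range is limited). The gripper opens to 93 mm and grips with 3 to 60 N. Pads are 15 mm wide; open, the fingers measure 128 mm over their backs; the gripper's body (75 mm by 188 mm) begins 65 mm behind the grasp point.
Start: joints at [-1.221, 0.13, 1.488, -0, 1.523, -0.085], TCP at [0.253, -0.544, 0.219] pointing down, gripper open.
Joint ranges: [-2.96, 2.96], [-0.89, 2.26], [0.02, 2.5], [-1.34, 4.48], [0, 2.73], [-2.66, 2.66]. Speed limits (rad/s): [2.39, 2.39, 2.79, 3.14, 3.14, 3.14].

INTERFACE

Orientations are given as [roll, pitch, yaw] about the fixed x, y, z axes, in that order (R = Rz(yaw) Ry(pitch) Rx(roll)).
In Python, from station import env gives the robot as it stands.
- The arm moves only by the shell command python3 -m handwheel 'ROWS' [FORCE]. ROWS is JSON, one flat list of numbers, 5 for each row, row after row: the shift along the tool's x, y, z in cm, then the turn about the tool's z in degrees, then the opening in per cent of the stroke, from 0 (shut) to 100 (fully open). A call has 1 to 8 rows; each row is the pose to reach, as a shift and turn from the pose commanded when the call began, along the tool's axes at that moment; what a row does not reach only later rows make up. A row lasts 1/12 s, in which the tool goes at most 41.7 mm and 7.16 degrees, less where a joint would pass 70% of its speed; a pose out of reach is approached as far as the arm can. A call with a gripper value outside its range is refused whole. The fingers move at their own pace and stop on an object; FORCE is the grip in N (left out, the last holds). Time passes only in rows, so rows that repeat a pose let the fingers close. It gives the time, the measured TCP pose, the force, the opening and the grip force at its end, in the units of the state.
- env.get_obs(): the state, without advancing time (a new reading comes with each control period).
- env.capture(name): name is "side" or "top"; returns a dict with "img" (480x640x3 uint8, red, green, blue), "z_map" (480x640 float32, m along the optical axis (not along the pixel's ray), 0 where there is no reading), "fx", "fy", "cx", "cy" (pixels), "origin" and "orientation" of the camera in the world. Camera axes: x right, y up, looking along -z (the intrinsics and any distortion apply to the point x, -y, -z); pixel columns grow to the right and rows downward; lengths in m; the calibration is good to about 2 mm. A picture is of the moment at which its call begins.
- env.sign_off(): hands the job in; it is judged then, once.
The state is a dict: "clock": time; "joint_positions": joint angles; "joint_velocities": joint speeds; "joint_torque": joint torques, N m; "ee_pos": TCP position; "tool_rot": TCP orientation; "ft_force": force on the tool from outside, world axes, zero at the start; "wrist_torque": the same for the moment, N m; "opening": opening from 0.0 (shut) to 1.0 (fully open); "gripper_force": force on a finger pad.
Only numpy, scipy, OpenCV 4.12 (cv2) and the standard library are available. Lean on these libraries where they do the work, as an engineer would, in place of code of your own. Each camera call takes 0.05 s, during which the arm holds its last target. There are 200 camera calls.

TASK

Pick up the slide carrier by its upright fin, lay it flat on the open front of the inspection stage with its glass end towards the clips, and slide it gently along the bed so that both sprung clips ride up over the glass and snap down behind it, leaving the carrier held between the clips and the sprung plunger. The glass is fragile: set it down softly and never push with more than 20 N, feel for the plunger because the clip carriage may be clamped anywhere along its rails, and leave the other things on the bench where they are.

Things in the scene. Friction and masses are not known exactly. Their poses are not given: they have to be found in the camera images.
- carrier_grip (a point): Centre of the carrier's black upright fin, the part to grip: 24 mm long (x), 10 mm thick (y), rising 26 mm above the plate. The point is 31 mm behind (-x of) the plate's centre, 76 mm behind its front edge, 17 mm above its underside and 13 mm above the plate's top. Axes are the carrier's: x to the glass end, z up.
- carrier: Slide carrier: loose flat aluminium plate 90 x 64 x 4 mm (x, y, z), 70 to 130 g, lying left of the stage and of the cardboard tray. On its front (+x) end a round bar (8 mm thick, 4 mm edge radius) and behind it a glass slide 28 (x) x 60 (y) x 4 mm on top of the plate make the front 32 mm 8 mm thick. Origin at the centre of the plate's underside; x towards the glass.
- stage: Inspection stage: aluminium base 260 mm long (x), 104 wide (y), 16 high, fixed to the bench; x points along the bed to the clips at the back, the way the carrier slides. Origin on the bench, on the centre line, 115 mm behind the front edge. Guides 6 mm high, 68 mm apart inside, flank the bed from x = -3 mm on, with flared mouths from x = -26 mm; before that the bed is open.
- stage_bed (a point): Point on the bed's top, 16 mm above the bench, on its centre line at x = -72 mm of stage (43 mm from the front edge), same axes: a carrier laid with its plate's centre here is on the open end, clear of guides and clips. Held home, its plate's centre is 90 to 130 mm beyond this point (the fin's centre 59 to 99 mm), depending on where the carriage is clamped.
- clip_left (a joint): Tilt (rad) of the left sprung clip, a smooth steel leaf with rounded nose and upturned lip towards the loading end, 20 mm left of the centre line. 0 when empty (nose 2.5 mm over the bed), about 0.12 riding on the glass, about 0.03 snapped down behind it. Its lip begins 81 to 121 mm beyond stage_bed. Lifting both clips onto the glass can take 10 N of push or a little more.
- clip_right (a joint): The same for the right clip, 20 mm right of the centre line. Both clips and the plunger sit on a grey bridge across the bed, the clip carriage (its top 28 mm, its clamp screw 38 mm above the bed), clamped anywhere along 40 mm of rail; where is not reported. The plunger is met about 11 mm of travel after the clips are up on the glass.
- plunger (a joint): Travel (m) of the sprung plunger, a black block under the bridge that the carrier's front meets. 0 when free; it resists with 2.4 N at first, 1.2 N more per mm, and meets a hard stop at 0.008. The clips snap down when it is in by about 0.003, where it then rests; push at most 5 mm past the snap. Released before the snap, the carrier is not held.
- magnifier: Bystander: black eyepiece loupe, 34 mm across, 27 mm tall; origin at its foot.
- jar: Bystander: small grey jar with a white lid, 45 mm across, 37 mm tall; origin at its foot.
- board: Bystander: small green circuit board 50 x 70 x 9 mm; origin at the centre of its underside.
- tweezers: Bystander: pale steel tweezers, 126 mm long (y), 13 mm wide, 10 mm high; origin at the centre of the underside.
Not all that is in view belongs to the job. What is shaped like the carrier but purple or yellow is not meant.

How it is judged:
On the way:
1. the carrier slides flat along the bed with both clips lifted onto its glass (value of joint each of clip_left, clip_right above 0.09 rad and z of carrier_grip in the frame of stage_bed below 0.021 m and angle between the z axis of carrier and the z axis of stage, either way round below 0.08 rad and x of carrier_grip in the frame of stage_bed above 0 m), for 0.2 s.
At the end, for the whole second after the job is handed in: The carrier lies flat on the bed (3 mm, 0.06 rad), within 6 mm of the centre line and 0.1 rad of the bed's direction, glass to the back, at rest; both clips are down behind the glass (0.015 to 0.065 rad) and the plunger stays pressed in by 1.5 to 7.5 mm (value of joint clip_left between 0.015 and 0.065 rad and value of joint clip_right between 0.015 and 0.065 rad and value of joint plunger between 0.0015 and 0.0075 m and y of carrier_grip in the frame of stage_bed between -0.006 and 0.006 m and x of carrier_grip in the frame of stage_bed above 0.05 m and z of carrier_grip in the frame of stage_bed below 0.02 m and angle between the x axis of carrier and the x axis of stage, either way round below 0.1 rad and angle between the z axis of carrier and the z axis of stage, either way round below 0.06 rad and linear speed of carrier below 0.01 m/s); the robot touches nothing.
It fails at once if the carrier is pushed against the plunger with more than 20 N (contact force between carrier and plunger above 20 N).
It fails at once if the carrier is slammed onto or jammed in the stage: all its contact forces with the stage and its clips together pass 60 N (contact force between carrier and stage above 60 N).
It fails at once if a bystander is moved by more than 30 mm (distance of any of magnifier, jar, board, tweezers from where it was at the start of the episode above 0.03 m).
It also fails if it takes over 58 s, if anything falls off the work surface, if the arm or the gripper's body presses on something with over 40 N, if the wrist force passes 120 N, or if a joint passes its speed limit or range.

## Working session

There is one attempt and no reset: what is moved stays moved. The work goes in short steps, Python scripts to look and compute and a shell command to move; the robot and the scene stay as the last step left them, time stands still between calls to the robot, and variables do not carry over. Pictures are saved under pics/ and viewed, at most 10 in all, crops included, and the job is handed in when it is done.

```bash
mkdir -p pics; cat > h.py <<'E'
import numpy as np, cv2
from station import env
from scipy.spatial.transform import Rotation as R
def cap(n):
    c=env.capture(n)
    o=np.array(c["orientation"],float)
    c["R"]=o if o.shape==(3,3) else (R.from_euler('xyz',o).as_matrix() if o.size==3 else R.from_quat(o).as_matrix())
    return c
def pt(c,u,v,z=None):
    d=np.array([(u-c["cx"])/c["fx"],-(v-c["cy"])/c["fy"],-1.])
    w=c["R"]@d; o=np.array(c["origin"])
    k=c["z_map"][int(round(v)),int(round(u))] if z is None else (z-o[2])/w[2]
    return o+k*w
def save(c,name,box=None,s=1):
    im=c["img"][:,:,::-1]
    if box: im=im[box[1]:box[3],box[0]:box[2]]
    cv2.imwrite("pics/"+name,cv2.resize(im,None,fx=s,fy=s,interpolation=cv2.INTER_CUBIC))
E
python3 - <<'E'
from h import *
import pickle
for n in("top","side"):
    c=cap(n); save(c,n+".png"); pickle.dump(c,open(n+".pkl","wb")); print(n,c["origin"],c["orientation"],[k for k in c], c["fx"],c["cx"],c["cy"])
print(env.get_obs())
E
```

```text
top [0.25612712 0.19359335 1.35738095] [ 0.19339506  0.00572679 -1.55857957] ['img', 'z_map', 'fx', 'fy', 'cx', 'cy', 'origin', 'orientation', 'R'] 560.6250092180838 316.3417370593011 234.82554566853696
side [-0.04542624  1.23551116  0.66772282] [ 1.08576295 -0.02558314 -2.65538908] ['img', 'z_map', 'fx', 'fy', 'cx', 'cy', 'origin', 'orientation', 'R'] 433.92136233021404 323.55949458129555 239.55159599993323
{'clock': 0.1, 'joint_positions': array([-1.22139760e+00,  1.31113639e-01,  1.48913113e+00, -3.46886735e-05,
        1.52300512e+00, -8.53741847e-02]), 'joint_velocities': array([-0.00022643, -0.00094261, -0.00365965, -0.002107  ,  0.00174508,
       -0.00036104]), 'joint_torque': array([ 1.21348927e-03, -5.61341000e+01, -4.93094695e+01,  7.70786544e-02,
        2.91476317e-02, -9.77859031e-05]), 'ee_pos': array([ 0.25257259, -0.54369562,  0.21769718]), 'tool_rot': array([-3.13993849e+00, -1.06793946e-04,  4.34774507e-01]), 'ft_force': array([ 0.04635339, -0.89038441, -0.30117432]), 'wrist_torque': array([-0.01591398,  0.04400379,  0.00231348]), 'gripper_force': 0.0, 'opening': 0.9978701843980649}
```

View pics/top.png

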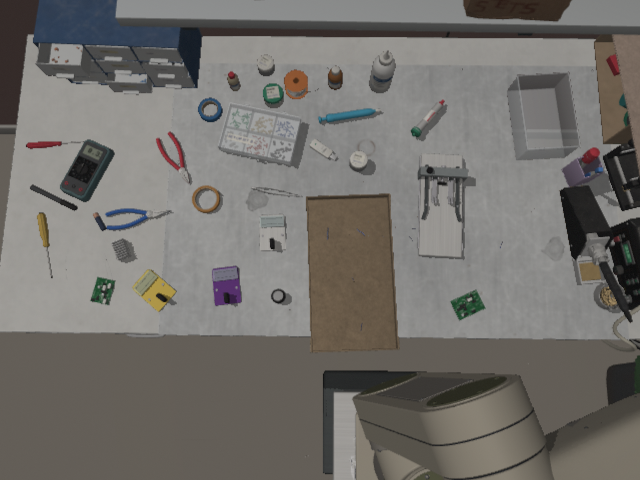

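View pics/side.png

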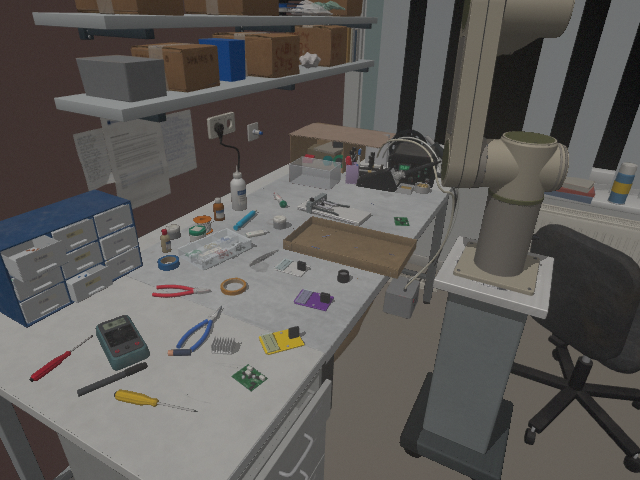

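The top picture shows three carrier-like things: aluminium at (272,232), purple at (226,286) and yellow at (155,290). I choose the aluminium one, which lies left of the tray. The stage is at (442,205) with its clips towards the top of the image. Next is a close crop of both.

```bash
python3 - <<'E'
from h import *
import pickle
c=pickle.load(open("top.pkl","rb"))
im=c["img"][:,:,::-1]
a=cv2.resize(im[195:265,235:305],None,fx=5.6,fy=5.6,interpolation=cv2.INTER_CUBIC)
b=cv2.resize(im[145:265,395:490],None,fx=4.9,fy=4.9,interpolation=cv2.INTER_CUBIC)
o=np.zeros((600,800,3),np.uint8); o[:a.shape[0],:a.shape[1]]=a[:, :330*2]; 
o2=o; w=min(b.shape[1],800-392); o2[:min(588,b.shape[0]),392:392+w]=b[:588,:w]
cv2.imwrite("pics/crop.png",o2); print(a.shape,b.shape)
E
```

```text
(392, 392, 3) (588, 466, 3)
```

View pics/crop.png

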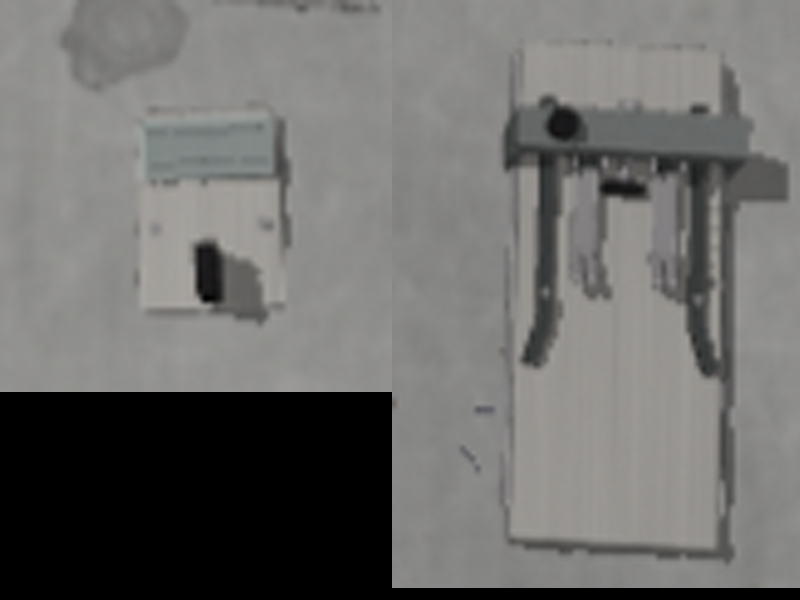

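The crop confirms it: bare aluminium plate, glass end up (y≈112–178), black fin at (208,270). The stage has its clips at (590,230) and (668,230), its bridge at y≈135 and its front edge at y≈545.

```bash
python3 - <<'E'
from h import *
import pickle
c=pickle.load(open("top.pkl","rb"))
A=lambda x,y:(x/5.6+235-.4,y/5.6+195-.4)
B=lambda x,y:((x-392)/4.9+395-.4,y/4.9+145-.4)
for n,p,z in [("cFL",A(141,112),.006),("cFR",A(274,110),.006),("cRL",A(140,310),.004),("cRR",A(284,308),.004),("finfront",A(206,243),.03),("finrear",A(211,301),.03),("fintopc",A(208,268),.03)]:
    print(n,np.round(pt(c,*p,z),4),np.round(pt(c,*p),4))
for n,p,z in [("sBL",B(522,43),.016),("sBR",B(721,51),.016),("sFL",B(510,540),.016),("sFR",B(719,548),.016),("clipL tip",B(595,295),.022),("clipR tip",B(670,297),.022),("bridgeF",B(625,160),.044),("screw",B(563,124),.054),("guideL",B(535,360),.022),("guideR",B(710,373),.022)]:
    print(n,np.round(pt(c,*p,z),4),np.round(pt(c,*p),4))
# rects
im=cv2.cvtColor(c["img"],cv2.COLOR_RGB2GRAY)
us,vs=np.meshgrid(np.arange(640),np.arange(480))
d=np.stack([(us-c["cx"])/c["fx"],-(vs-c["cy"])/c["fy"],-np.ones(us.shape)],-1)
P=np.array(c["origin"])+(d@c["R"].T)*c["z_map"][...,None]
for n,(x0,y0,x1,y1),lo,hi in[("stage",(405,145,480,265),.011,.021),("fin",(262,232,285,255),.018,.04),("plate",(255,210,292,256),.0025,.012)]:
    q=P[y0:y1,x0:x1].reshape(-1,3); q=q[(q[:,2]>lo)&(q[:,2]<hi)]
    r=cv2.minAreaRect(q[:,:2].astype(np.float32)*1000); print(n,len(q),r,np.median(q[:,2]))
# tool heading
print([np.round(pt(c,*p),3) for p in [(278,296),(308,200),(395,350),(360,160),(466,305)]])
E
```

```text
cFL [0.5701 0.3452 0.006 ] [0.57   0.3451 0.0067]
cFR [0.5717 0.2864 0.006 ] [5.730e-01 2.868e-01 1.000e-04]
cRL [0.4818 0.343  0.004 ] [0.4816 0.3429 0.005 ]
cRR [0.4834 0.2801 0.004 ] [0.4836 0.2802 0.0024]
finfront [0.507  0.3127 0.03  ] [0.5066 0.3125 0.0322]
finrear [0.4817 0.3098 0.03  ] [0.4838 0.3109 0.0174]
fintopc [0.4961 0.3115 0.03  ] [0.4959 0.3114 0.0311]
sBL [ 0.7297 -0.0556  0.016 ] [ 0.737  -0.0595 -0.0047]
sBR [ 0.7264 -0.1571  0.016 ] [ 0.7273 -0.1578  0.0134]
sFL [ 0.4722 -0.0436  0.016 ] [ 0.4746 -0.0462  0.0015]
sFR [ 0.4694 -0.1465  0.016 ] [ 0.4692 -0.1462  0.0171]
clipL tip [ 0.5957 -0.0879  0.022 ] [ 0.5976 -0.0894  0.0146]
clipR tip [ 0.5951 -0.1253  0.022 ] [ 0.597  -0.1271  0.0144]
bridgeF [ 0.6594 -0.1001  0.044 ] [ 0.6652 -0.1044  0.0249]
screw [ 0.6745 -0.0678  0.054 ] [ 0.6751 -0.0682  0.052 ]
guideL [ 0.5621 -0.0571  0.022 ] [ 0.562  -0.057   0.0224]
guideR [ 0.5564 -0.1438  0.022 ] [ 0.5585 -0.1461  0.0128]
stage 3247 ((602.904296875, -105.74324798583984), (143.32479858398438, 273.6195068359375), 80.46155548095703) 0.016553793334246114
fin 46 ((495.658935546875, 311.2088928222656), (23.15350914001465, 9.833354949951172), 0.10328815132379532) 0.02992422774487402
plate 1035 ((525.8767700195312, 311.681640625), (114.78657531738281, 89.56816101074219), 1.086783766746521) 0.005736131112807685
[array([0.369, 0.294, 0.019]), array([0.608, 0.226, 0.007]), array([ 0.24 , -0.084, -0.748]), array([0.704, 0.099, 0.037]), array([ 0.353, -0.155,  0.007])]
```

```bash
cat >> h.py <<'E'
def to(x,y,z,yaw):
    o=env.get_obs(); p=np.array(o["ee_pos"]); r=R.from_euler('xyz',o["tool_rot"]).as_matrix()
    t0=np.arctan2(r[1,0],r[0,0])
    print("shift cm",np.round(r.T@(np.array([x,y,z])-p)*100,2),"turn",round(np.degrees(t0-yaw),2),"tilt",np.round(r[2],4))
E
python3 -m handwheel '[3,-3,0,3,60, 6,-6,0,6,60, 9,-9,0,9,60, 12,-12,0,12,60, 15,-15,0,15,60, 18,-18,0,18,60, 21,-20,0,21,60, 23,-21.5,0,23,60]'
python3 -c "
from h import *
to(.49,.25,.15,.03)"
```

```text
clock: 0.77
ee_pos: [0.3716, -0.2491, 0.2184]
tool_rot: [-3.141, -0.001, 0.032]
ft_force: [0.2, -0.4, -0.9]
opening: 0.603
gripper_force: 0.0
shift cm [ 13.41 -49.5    6.89] turn 0.1 tilt [ 5.e-04 -9.e-04 -1.e+00]
```

```bash
python3 -m handwheel '[1.6,-4,0,0,60, 3.2,-8,0,0,60, 4.8,-12,0,0,60, 6.4,-16,0,0,60, 8,-20,0,0,60, 9.5,-24,0,0,60, 11,-28,0,0,60, 12.5,-31.5,0,0,60]'
python3 -m handwheel '[0,-4,2,0,40, 0,-8,4,0,40, 0,-12,6,0,40, 0,-16,8,0,40, 0,-20,9,0,40, 0,-22,10,0,40, 0,-24,11,0,40, 0,-24.2,11,0,40]'
python3 - <<'E'
from h import *
to(.496,.312,.06,.03)
c=cap("top"); save(c,"t2.png",(240,180,320,260),5)
E
```

```text
clock: 1.43
ee_pos: [0.4831, 0.0638, 0.2184]
tool_rot: [3.142, 0.0, 0.034]
ft_force: [0.0, -2.0, 0.3]
opening: 0.598
gripper_force: 0.0
clock: 2.1
ee_pos: [0.4725, 0.3059, 0.1054]
tool_rot: [3.141, 0.004, 0.037]
ft_force: [0.9, -0.7, -0.1]
opening: 0.402
gripper_force: 0.0
shift cm [ 2.39 -0.53  4.53] turn 0.39 tilt [-0.0044  0.001  -1.    ]
```

View pics/t2.png

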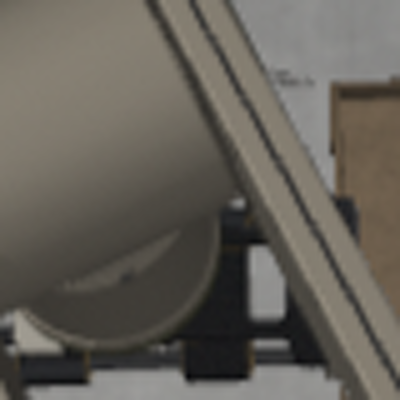

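The arm hides the carrier in this picture, so I go by the first measurement, which agrees with the stated sizes.

```bash
python3 -m handwheel '[1.2,-0.3,1,0.4,40, 2.4,-0.55,2,0.4,40, 2.4,-0.55,4,0.4,40, 2.4,-0.55,6,0.4,40, 2.4,-0.55,7.5,0.4,40, 2.4,-0.55,8.5,0.4,40, 2.4,-0.55,9.2,0.4,40, 2.4,-0.55,9.6,0.4,40]' 12
python3 -c "
from h import *
to(.496,.312,.008,.03)"
```

```text
clock: 2.82
ee_pos: [0.499, 0.3088, 0.0123]
tool_rot: [3.141, 0.0, 0.026]
ft_force: [-0.1, -0.1, 0.7]
opening: 0.398
gripper_force: 0.0
shift cm [-0.3  -0.33  0.43] turn -0.25 tilt [-4.e-04  3.e-04 -1.e+00]
```

```bash
python3 -m handwheel '[-0.15,-0.15,0.2,0,40, -0.3,-0.3,0.4,0,40, -0.3,-0.3,0.4,0,25, -0.3,-0.3,0.4,0,15, -0.3,-0.3,0.4,0,5, -0.3,-0.3,0.4,0,0, -0.3,-0.3,0.4,0,0, -0.3,-0.3,0.4,0,0]' 25
python3 - <<'E'
from h import *
c=cap("side"); save(c,"s2.png",(240,220,340,300),6)
E
```

```text
clock: 3.48
ee_pos: [0.4961, 0.3127, 0.0091]
tool_rot: [-3.141, -0.001, 0.026]
ft_force: [-0.7, 0.1, 2.4]
opening: 0.103
gripper_force: 25.0
```

View pics/s2.png

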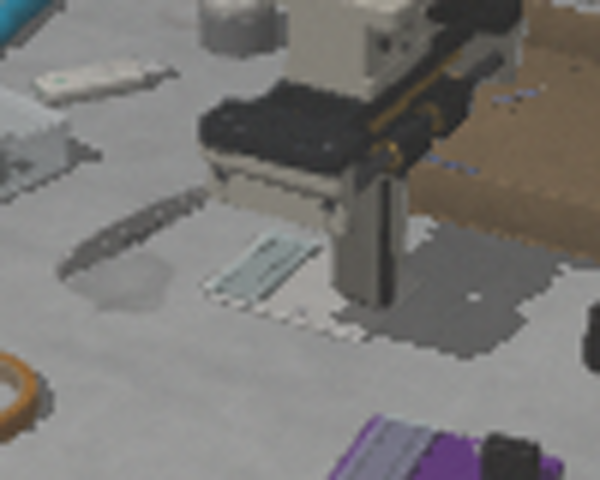

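The fin is gripped (9.6 mm opening), with the glass pointing ahead and the plate flat. Next I lift and carry it.

```bash
python3 -m handwheel '[0,0,-0.5,0,0, 0,0,-1.5,0,0, 0,0,-3,0,0, 0,0,-5,0,0, 0,0,-7,0,0, 0,0,-9,0,0, 0,0,-11,0,0, 0,0,-11,0,0]' 45
python3 -m handwheel '[0,2,0,0.5,0, 0,5,0,1,0, 0,8.5,0,1.5,0, 0,12,0,2,0, 0,15.5,0,3,0, 0,19,0,3.5,0, 0,22,0,4,0, 0,24,0,4,0]'
python3 -c "
from h import *
to(.4828,-.0956,.06,-.042)"
```

```text
clock: 4.2
ee_pos: [0.4986, 0.314, 0.1246]
tool_rot: [-3.138, -0.007, 0.026]
ft_force: [0.7, 0.8, 0.3]
opening: 0.102
gripper_force: 45.0
clock: 4.87
ee_pos: [0.5017, 0.07, 0.1182]
tool_rot: [3.141, 0.001, -0.045]
ft_force: [-0.0, -0.1, -0.4]
opening: 0.106
gripper_force: 45.0
shift cm [-1.13 16.62  5.84] turn -0.19 tilt [-5.e-04  8.e-04 -1.e+00]
```

```bash
python3 -m handwheel '[-0.1,2,0,0,0, -0.3,5,0,0,0, -0.5,8.5,0,0,0, -0.7,12,0,0,0, -0.9,14.5,1,0,0, -1.1,16,2,0,0, -1.1,16.6,3,0,0, -1.1,16.6,4,0,0]'
python3 -m handwheel '[0,0,0.5,0,0, 0,0,1,0,0, 0,0,1.2,0,0, 0,0,1.2,0,0]'
python3 - <<'E'
from h import *
to(.4828,-.0956,.025,-.042)
c=cap("top"); im=c["img"][:,:,::-1]
a=cv2.resize(im[145:265,395:490],None,fx=4,fy=4,interpolation=cv2.INTER_CUBIC)
s=cap("side")["img"][:,:,::-1][170:250,290:385]
s=cv2.resize(s,None,fx=4,fy=4,interpolation=cv2.INTER_CUBIC)
o=np.zeros((480,770,3),np.uint8); o[:,:380]=a; o[:320,390:770]=s; cv2.imwrite("pics/t3.png",o)
import pickle; pickle.dump(c,open("t3.pkl","wb"))
E
```

```text
clock: 5.53
ee_pos: [0.4837, -0.0937, 0.0777]
tool_rot: [3.142, 0.0, -0.045]
ft_force: [0.0, 0.4, -0.2]
opening: 0.103
gripper_force: 45.0
clock: 5.87
ee_pos: [0.4838, -0.0916, 0.0661]
tool_rot: [-3.141, 0.001, -0.042]
ft_force: [-0.7, -0.4, -0.7]
opening: 0.109
gripper_force: 45.0
shift cm [-0.08  0.4   4.11] turn 0.0 tilt [-9.e-04 -4.e-04 -1.e+00]
```

View pics/t3.png

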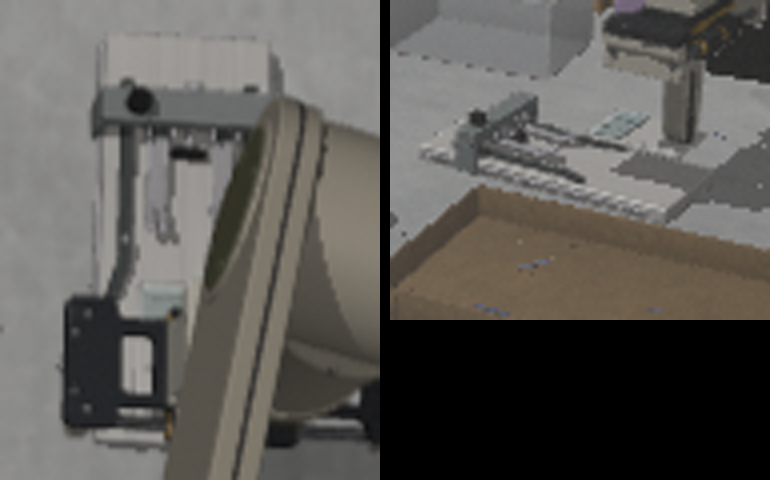

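The carrier is level above the open end of the bed. Its glass left edge shows at crop (143, 282–312), and I use that to check the sideways offset.

```bash
python3 - <<'E'
from h import *
import pickle
c=pickle.load(open("t3.pkl","rb"))
for u,v in[(143,285),(143,305),(165,283),(165,314)]:
    U,V=u/4+395-.4,v/4+145-.4
    print(np.round(pt(c,U,V,.065),4),np.round(pt(c,U+1,V),4))
print(env.get_obs()["ee_pos"])
E
```

```text
[ 0.5578 -0.0646  0.065 ] [ 0.5576 -0.0668  0.066 ]
[ 0.5457 -0.0643  0.065 ] [ 0.5449 -0.0659  0.0686]
[ 0.5591 -0.0776  0.065 ] [ 0.5604 -0.0811  0.0598]
[ 0.5404 -0.0771  0.065 ] [ 0.5172 -0.0571  0.1706]
[ 0.48442465 -0.09209595  0.06698016]
```

```bash
python3 -m handwheel '[0,0.2,1,0,0, -0.1,0.4,2,0,0, -0.1,0.4,2.7,0,0, -0.1,0.4,3.2,0,0, -0.1,0.4,3.5,0,0, -0.1,0.4,3.6,0,0, -0.1,0.4,3.6,0,0]'
python3 -c "
from h import *
to(.4828,-.0956,.025,-.042)"
```

```text
clock: 6.55
ee_pos: [0.4826, -0.0966, 0.0302]
tool_rot: [-3.141, 0.001, -0.043]
ft_force: [-0.1, -0.2, -1.1]
opening: 0.105
gripper_force: 45.0
shift cm [ 0.02 -0.1   0.52] turn -0.09 tilt [-6.e-04 -2.e-04 -1.e+00]
```

```bash
python3 -m handwheel '[0,-0.05,0.1,0,0, 0,-0.1,0.2,0,0, 0,-0.1,0.3,0,0, 0,-0.1,0.35,0,0, 0,-0.1,0.4,0,0, 0,-0.1,0.4,0,0]'
python3 -m handwheel '[0,0,0.05,0,0, 0,0,0.05,0,0]'
python3 -m handwheel '[0,0,0.05,0,0, 0,0,0.05,0,0]'
python3 -m handwheel '[0,0,0.05,0,0, 0,0,0.05,0,0]'
```

```text
clock: 7.05
ee_pos: [0.4829, -0.0956, 0.0266]
tool_rot: [-3.142, 0.0, -0.043]
ft_force: [0.9, 0.1, -1.3]
opening: 0.102
gripper_force: 45.0
clock: 7.22
ee_pos: [0.4829, -0.0957, 0.0261]
tool_rot: [-3.142, 0.0, -0.043]
ft_force: [-0.6, -0.2, -1.4]
opening: 0.107
gripper_force: 45.0
clock: 7.38
ee_pos: [0.4828, -0.0956, 0.0256]
tool_rot: [-3.142, 0.0, -0.043]
ft_force: [-0.1, 0.0, -0.8]
opening: 0.107
gripper_force: 45.0
clock: 7.55
ee_pos: [0.4829, -0.0957, 0.0251]
tool_rot: [-3.142, -0.0, -0.043]
ft_force: [0.4, 0.2, -0.4]
opening: 0.106
gripper_force: 45.0
```

```bash
for i in 1 2 3; do python3 -m handwheel '[0,0,0.04,0,0, 0,0,0.04,0,0]' | egrep 'pos|ft_'; done
```

```text
ee_pos: [0.4832, -0.0957, 0.025]
ft_force: [-0.5, 0.6, 1.7]
ee_pos: [0.4835, -0.0958, 0.025]
ft_force: [-1.7, -0.6, 4.4]
ee_pos: [0.4838, -0.0959, 0.025]
ft_force: [-1.0, 0.0, 7.5]
```

Soft contact with the bed at z=0.025. I ease off a little and slide.

```bash
python3 -m handwheel '[0.2,0,-0.05,0,0, 0.5,0,-0.05,0,0, 0.8,0,-0.05,0,0, 1.1,0,-0.05,0,0, 1.4,0,-0.05,0,0, 1.7,0,-0.05,0,0, 1.9,0,-0.05,0,0, 2,0,-0.05,0,0]'| egrep 'pos|ft_|rot'
python3 -m handwheel '[0.2,0,0,0,0, 0.4,0,0,0,0, 0.6,0,0,0,0, 0.8,0,0,0,0, 1,0,0,0,0, 1,0,0,0,0]'| egrep 'pos|ft_|rot'
```

```text
ee_pos: [0.5038, -0.0968, 0.025]
tool_rot: [3.141, -0.001, -0.043]
ft_force: [-1.0, 0.1, 6.3]
ee_pos: [0.5139, -0.0972, 0.025]
tool_rot: [3.141, -0.001, -0.043]
ft_force: [0.5, -0.7, 4.9]
```

```bash
for i in 1 2 3 4; do python3 -m handwheel '[0.13,0,0,0,0, 0.26,0,0,0,0, 0.4,0,0,0,0, 0.4,0,0,0,0]'| egrep 'clock|pos|ft_'; done
```

```text
clock: 9.55
ee_pos: [0.5176, -0.0973, 0.025]
ft_force: [-0.1, 0.8, 6.0]
clock: 9.88
ee_pos: [0.5216, -0.0975, 0.025]
ft_force: [0.2, 1.2, 6.5]
clock: 10.22
ee_pos: [0.5256, -0.0977, 0.025]
ft_force: [-1.4, 0.3, 6.8]
clock: 10.55
ee_pos: [0.5296, -0.0979, 0.025]
ft_force: [-1.0, 0.1, 6.3]
```

```bash
for i in 1 2 3 4; do python3 -m handwheel '[0.1,0,0,0,0, 0.2,0,0,0,0, 0.2,0,0,0,0]'| egrep 'pos|ft_'; done
```

```text
ee_pos: [0.5315, -0.0979, 0.025]
ft_force: [-1.2, 0.8, 6.0]
ee_pos: [0.533, -0.098, 0.025]
ft_force: [-4.5, 0.0, 9.0]
ee_pos: [0.5349, -0.0981, 0.025]
ft_force: [-4.6, 0.3, 9.9]
ee_pos: [0.5368, -0.0981, 0.025]
ft_force: [-5.5, 0.8, 11.1]
```

```bash
for i in 1 2 3 4; do python3 -m handwheel '[0.1,0,0,0,0, 0.2,0,0,0,0, 0.2,0,0,0,0]'| egrep 'pos|ft_|rot'; done
```

```text
ee_pos: [0.5386, -0.0983, 0.0251]
tool_rot: [3.141, 0.001, -0.043]
ft_force: [-5.9, -0.1, 11.5]
ee_pos: [0.5402, -0.0983, 0.025]
tool_rot: [3.141, 0.002, -0.043]
ft_force: [-8.7, -1.2, 13.6]
ee_pos: [0.5426, -0.0984, 0.025]
tool_rot: [3.141, 0.001, -0.043]
ft_force: [-5.0, 0.4, 10.6]
ee_pos: [0.545, -0.0985, 0.025]
tool_rot: [3.141, 0.0, -0.043]
ft_force: [-4.4, -0.6, 9.2]
```

```bash
for i in 1 2 3 ; do python3 -m handwheel '[0.1,0,0,0,0, 0.2,0,0,0,0, 0.2,0,0,0,0]'| egrep 'pos|ft_'; done;  for i in 1 2 3; do python3 -m handwheel '[0.05,0,0,0,0, 0.1,0,0,0,0, 0.1,0,0,0,0]'| egrep 'pos|ft_'; done
```

```text
ee_pos: [0.547, -0.0986, 0.025]
ft_force: [-3.0, -0.0, 9.4]
ee_pos: [0.549, -0.0987, 0.025]
ft_force: [-3.4, -0.2, 8.7]
ee_pos: [0.551, -0.0988, 0.025]
ft_force: [-3.4, 0.3, 9.5]
ee_pos: [0.5519, -0.0988, 0.025]
ft_force: [-3.5, -0.4, 8.4]
ee_pos: [0.5529, -0.0989, 0.025]
ft_force: [-4.3, 1.3, 9.8]
ee_pos: [0.5539, -0.0989, 0.025]
ft_force: [-4.8, -0.1, 9.7]
```

```bash
for i in 1 2 3 4; do python3 -m handwheel '[0.05,0,0,0,0, 0.1,0,0,0,0, 0.1,0,0,0,0]'| egrep 'pos|ft_'; done
```

```text
ee_pos: [0.5549, -0.099, 0.025]
ft_force: [-3.4, 0.4, 9.4]
ee_pos: [0.5559, -0.099, 0.025]
ft_force: [-4.6, -0.5, 8.8]
ee_pos: [0.5569, -0.099, 0.025]
ft_force: [-4.2, 0.6, 8.9]
ee_pos: [0.5579, -0.0991, 0.025]
ft_force: [-4.5, -0.1, 9.8]
```

```bash
for i in 1 2 3 4; do python3 -m handwheel '[0.05,0,0,0,0, 0.1,0,0,0,0, 0.1,0,0,0,0]'| egrep 'pos|ft_'; done
python3 - <<'E'
from h import *
c=cap("side"); save(c,"s3.png",(285,165,385,240),8)
E
```

```text
ee_pos: [0.5589, -0.0991, 0.025]
ft_force: [-4.4, 0.8, 9.3]
ee_pos: [0.5599, -0.0992, 0.025]
ft_force: [-3.9, -0.8, 9.2]
ee_pos: [0.5609, -0.0992, 0.025]
ft_force: [-5.7, 0.3, 9.3]
ee_pos: [0.5619, -0.0992, 0.025]
ft_force: [-4.1, 0.4, 9.0]
```

View pics/s3.png

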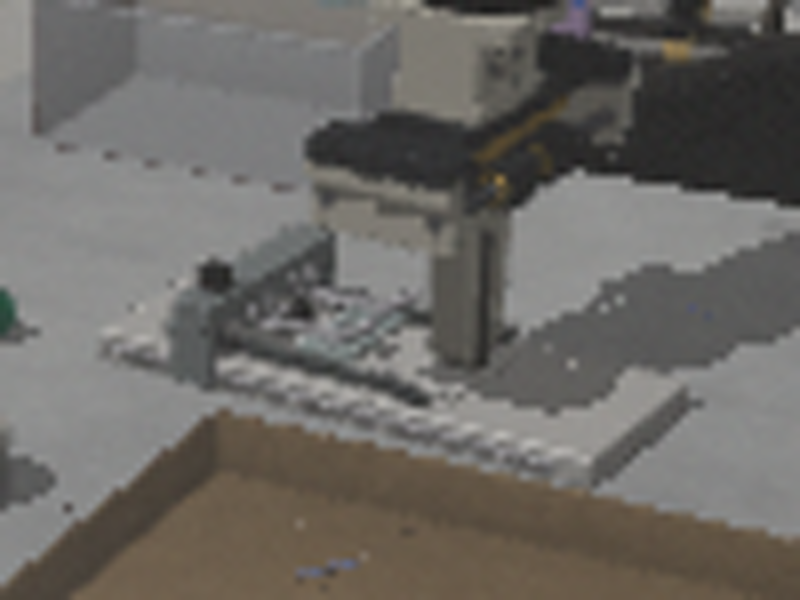

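The clips ride on the glass, and the front is close to the black plunger at (300,305) but not yet on it. Geometry puts the snap about 32 mm beyond first nose contact, near x≈0.565.

```bash
for i in 1 2 3 4; do python3 -m handwheel '[0.05,0,0,0,0, 0.1,0,0,0,0, 0.1,0,0,0,0]'| egrep 'pos|ft_'; done
```

```text
ee_pos: [0.5629, -0.0993, 0.025]
ft_force: [-4.0, -0.4, 8.6]
ee_pos: [0.5639, -0.0993, 0.0251]
ft_force: [-3.9, 0.2, 9.0]
ee_pos: [0.5649, -0.0994, 0.025]
ft_force: [-4.9, 0.5, 8.6]
ee_pos: [0.5659, -0.0994, 0.025]
ft_force: [-4.4, -0.4, 8.9]
```

```bash
for i in 1 2 3 4; do python3 -m handwheel '[0.05,0,0,0,0, 0.1,0,0,0,0, 0.1,0,0,0,0]'| egrep 'pos|ft_'; done
```

```text
ee_pos: [0.5669, -0.0995, 0.025]
ft_force: [-4.2, 0.5, 9.0]
ee_pos: [0.5679, -0.0995, 0.025]
ft_force: [-4.6, -0.1, 9.2]
ee_pos: [0.5689, -0.0996, 0.025]
ft_force: [-4.2, 0.2, 7.9]
ee_pos: [0.5699, -0.0996, 0.025]
ft_force: [-4.1, 0.5, 8.7]
```

```bash
for i in 1 2 3 4; do python3 -m handwheel '[0.05,0,0,0,0, 0.1,0,0,0,0, 0.1,0,0,0,0]'| egrep 'pos|ft_'; done
```

```text
ee_pos: [0.5709, -0.0996, 0.025]
ft_force: [-4.1, 0.3, 9.0]
ee_pos: [0.5719, -0.0997, 0.025]
ft_force: [-4.0, -1.5, 8.9]
ee_pos: [0.5727, -0.0997, 0.025]
ft_force: [-4.8, -0.7, 10.1]
ee_pos: [0.5739, -0.0998, 0.025]
ft_force: [-4.6, 0.7, 8.4]
```

```bash
for i in 1 2 3; do python3 -m handwheel '[0.05,0,0,0,0, 0.1,0,0,0,0, 0.1,0,0,0,0]'| egrep 'pos|ft_'; done
python3 - <<'E'
from h import *
c=cap("top"); im=c["img"][:,:,::-1]
a=cv2.resize(im[165:240,405:475],None,fx=7,fy=7,interpolation=cv2.INTER_CUBIC)
cv2.imwrite("pics/t4.png",a)
E
```

```text
ee_pos: [0.5751, -0.0998, 0.025]
ft_force: [-2.5, 0.6, 8.5]
ee_pos: [0.5752, -0.0998, 0.025]
ft_force: [-7.7, 0.7, 12.4]
ee_pos: [0.5757, -0.0998, 0.025]
ft_force: [-10.3, 0.1, 14.1]
```

View pics/t4.png

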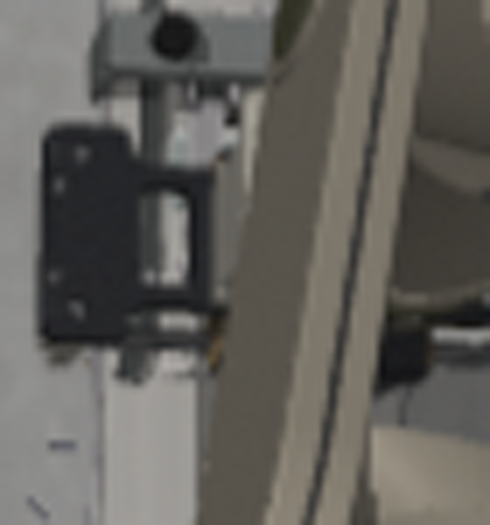

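The force jumped at x=0.575. Before pushing further I check whether the carrier slipped in the grip, by overlaying its predicted outline on the side view.

```bash
python3 - <<'E'
from h import *
import pickle
o=env.get_obs(); print(o["opening"],o["gripper_force"],o["ee_pos"],o["ft_force"],o["clock"])
c=cap("side"); pickle.dump(c,open("s4.pkl","wb"))
x,y=o["ee_pos"][:2]; a=-.043
S=8;bx=(285,170,385,245)
im=cv2.resize(c["img"][bx[1]:bx[3],bx[0]:bx[2],::-1],None,fx=S,fy=S,interpolation=cv2.INTER_CUBIC)
def pr(cx,cy,z,sh=0):
    w=np.array([x+np.cos(a)*(cx+sh)-np.sin(a)*cy,y+np.sin(a)*(cx+sh)+np.cos(a)*cy,z])
    d=c["R"].T@(w-np.array(c["origin"])); return ((c["fx"]*d[0]/-d[2]+c["cx"]+.5-bx[0])*S,(-c["fy"]*d[1]/-d[2]+c["cy"]+.5-bx[1])*S)
for sh,col in((0,(0,0,255)),(-.02,(255,0,0))):
    for P in(((-.014,-.032,.02),(-.014,.032,.02)),((.044,.03,.024),(.044,-.03,.024)),((.076,.03,.024),(.076,-.03,.024)),((-.012,0,.046),(.012,0,.046))):
        cv2.line(im,*[tuple(int(v) for v in pr(*p,sh)) for p in P],col,1)
cv2.imwrite("pics/s4.png",im)
E
```

```text
0.10230055698472586 45.00140368938446 [ 0.57570052 -0.09981006  0.02502138] [-10.78882329   0.28079073  14.76023642] 19.9
```

View pics/s4.png

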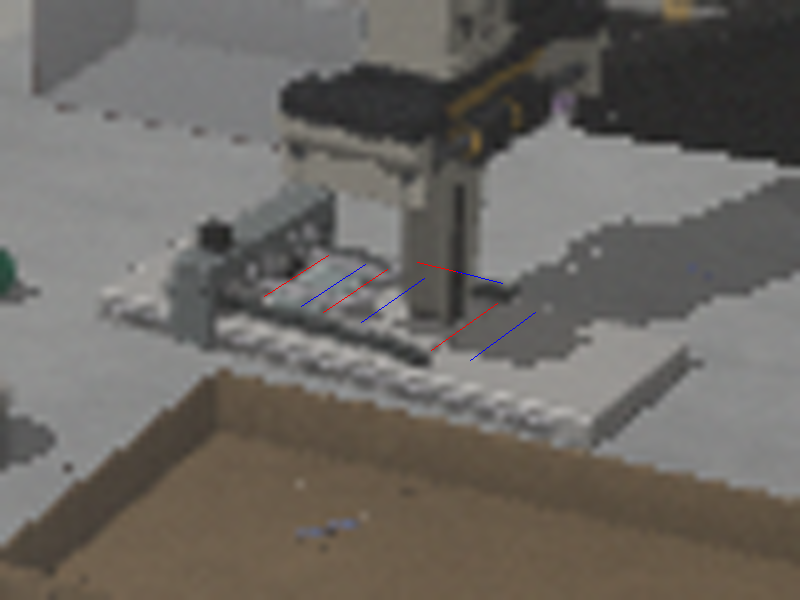

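The red no-slip outline fits the glass, so this is the plunger. With the fin home at or beyond +59 mm of stage_bed, x≈0.573 and up, the position also agrees. I push on in small steps.

```bash
for i in 1 2 3; do python3 -m handwheel '[0.03,0,0,0,0, 0.06,0,0,0,0, 0.06,0,0,0,0]'| egrep 'pos|ft_'; done
```

```text
ee_pos: [0.5761, -0.0998, 0.025]
ft_force: [-12.5, 1.5, 15.1]
ee_pos: [0.5766, -0.0998, 0.025]
ft_force: [-11.9, 0.6, 15.4]
ee_pos: [0.5771, -0.0999, 0.025]
ft_force: [-12.9, 0.6, 16.6]
```

```bash
for i in 1 2 3; do python3 -m handwheel '[0.03,0,0,0,0, 0.06,0,0,0,0, 0.06,0,0,0,0]'| egrep 'pos|ft_'; done
```

```text
ee_pos: [0.5776, -0.0999, 0.025]
ft_force: [-14.5, 1.5, 17.2]
ee_pos: [0.578, -0.0999, 0.025]
ft_force: [-14.4, 1.2, 17.6]
ee_pos: [0.5785, -0.0999, 0.025]
ft_force: [-14.6, 0.2, 18.8]
```

```bash
python3 -m handwheel '[0,0,-0.05,0,0, 0,0,-0.1,0,0, 0,0,-0.1,0,0]'| egrep 'pos|ft_';for i in 1 2; do python3 -m handwheel '[0.03,0,0,0,0, 0.06,0,0,0,0, 0.06,0,0,0,0]'| egrep 'pos|ft_'; done
```

```text
ee_pos: [0.5784, -0.0999, 0.025]
ft_force: [-9.9, 0.0, 9.6]
ee_pos: [0.5785, -0.0999, 0.025]
ft_force: [-12.9, -0.5, 12.4]
ee_pos: [0.5789, -0.0999, 0.025]
ft_force: [-14.9, 0.5, 13.5]
```

```bash
for i in 1 2 3; do python3 -m handwheel '[0.03,0,0,0,0, 0.06,0,-0.02,0,0, 0.06,0,-0.02,0,0]'| egrep 'pos|ft_'; done
```

```text
ee_pos: [0.5793, -0.0999, 0.0251]
ft_force: [-14.5, 0.5, 12.9]
ee_pos: [0.5797, -0.0998, 0.025]
ft_force: [-14.7, -0.5, 11.7]
ee_pos: [0.5801, -0.0998, 0.025]
ft_force: [-15.7, 0.6, 11.8]
```

```bash
for i in 1 2 3 4 5; do python3 -m handwheel '[-0.05,0,0,0,0, -0.1,0,0,0,0, -0.1,0,0,0,0]'| egrep 'pos|ft_'; done
```

```text
ee_pos: [0.58, -0.0998, 0.0251]
ft_force: [-10.8, -0.3, 6.8]
ee_pos: [0.5793, -0.0998, 0.025]
ft_force: [-8.6, -0.5, 5.4]
ee_pos: [0.5784, -0.0998, 0.0251]
ft_force: [-6.9, 0.3, 4.6]
ee_pos: [0.5776, -0.0997, 0.025]
ft_force: [-6.8, -0.8, 3.6]
ee_pos: [0.5767, -0.0997, 0.025]
ft_force: [-4.9, -0.6, 3.7]
```

```bash
for i in 1 2 3; do python3 -m handwheel '[-0.05,0,0,0,0, -0.1,0,0,0,0, -0.1,0,0,0,0]'| egrep 'pos|ft_'; done
```

```text
ee_pos: [0.576, -0.0996, 0.0251]
ft_force: [-5.5, 0.1, 0.7]
ee_pos: [0.5753, -0.0996, 0.0252]
ft_force: [-5.9, -1.3, -0.7]
ee_pos: [0.5752, -0.0996, 0.0255]
ft_force: [-1.1, -1.0, -4.2]
```

The carrier stops moving back at 0.5752 and the push falls to about 1 N, which fits the clips holding it against the plunger. I neutralise the z load, release, back away and look.

```bash
python3 -m handwheel '[0,0,0.03,0,0, 0,0,0.06,0,0, 0,0,0.06,0,0]'; python3 -m handwheel '[0,0,0,0,4, 0,0,0,0,8, 0,0,0,0,12, 0,0,0,0,16, 0,0,0,0,22, 0,0,0,0,28, 0,0,0,0,28, 0,0,0,0,28]'
python3 -m handwheel '[0,0,-1,0,28, 0,0,-2.5,0,28, 0,0,-5,0,28, 0,0,-8,0,28, -1,0,-11,0,28, -3,0,-14,0,28, -4,2,-15,0,28, -4,4,-15,0,28]'
python3 -m handwheel '[0,4,0,0,28, 0,8,0,0,28, 0,12,0,0,28, 0,16,0,0,28, 0,20,0,0,28, 0,24,0,0,28, 0,26,0,0,28, 0,26,0,0,28]'
python3 - <<'E'
from h import *
import pickle
c=cap("top"); pickle.dump(c,open("t5.pkl","wb")); s=cap("side"); pickle.dump(s,open("s5.pkl","wb"))
a=cv2.resize(c["img"][155:245,410:475,::-1],None,fx=6,fy=6,interpolation=cv2.INTER_CUBIC)
b=cv2.resize(s["img"][185:235,300:350,::-1],None,fx=8,fy=8,interpolation=cv2.INTER_CUBIC)
o=np.zeros((540,800,3),np.uint8); o[:,:390]=a; o[:400,400:]=b; cv2.imwrite("pics/t5.png",o)
E
```

```text
clock: 25.2
ee_pos: [0.5752, -0.0996, 0.0253]
tool_rot: [-3.141, 0.001, -0.043]
ft_force: [-3.6, 0.1, -3.2]
opening: 0.102
gripper_force: 45.0
clock: 25.87
ee_pos: [0.5758, -0.0998, 0.0258]
tool_rot: [3.141, -0.001, -0.043]
ft_force: [-0.4, 0.4, -0.5]
opening: 0.276
gripper_force: 0.0
clock: 26.53
ee_pos: [0.5349, -0.1382, 0.1811]
tool_rot: [3.139, -0.007, -0.041]
ft_force: [0.1, 0.5, 0.7]
opening: 0.279
gripper_force: 0.0
clock: 27.2
ee_pos: [0.521, -0.4023, 0.176]
tool_rot: [3.14, -0.0, -0.048]
ft_force: [0.1, -0.2, 0.3]
opening: 0.278
gripper_force: 0.0
```

View pics/t5.png

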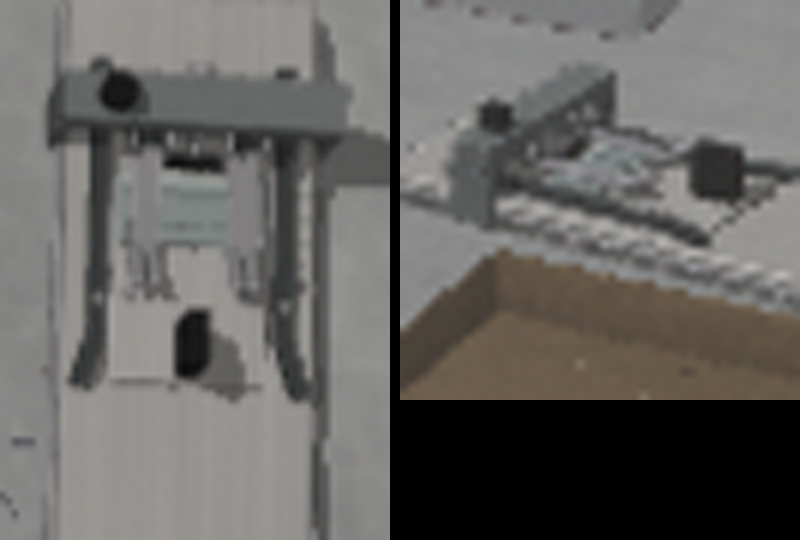

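The carrier is seated square between the guides. The lips reach about 22 mm behind the glass edge, and the plunger face sits about 3 mm further back than at the start. I make a quick depth check of the clips before handing in.

```bash
python3 - <<'E'
from h import *
import pickle
def prof(c,cols,rows): return [round(float(np.median([pt(c,u,v)[2] for u in cols]))*1000,1) for v in rows]
t5=pickle.load(open("t5.pkl","rb")); t0=pickle.load(open("top.pkl","rb"))
c2=cap("top")
for n,c in(("before",t0),("now",t5),("now2",c2)):
    print(n,"L",prof(c,[433,434,435],range(180,206)),"\n   R",prof(c,[449,450,451],range(180,206)))
print(np.abs(c2["z_map"][170:215,425:460]-t5["z_map"][170:215,425:460]).mean())
E
```

```text
before L [27.2, 27.1, 29.1, 24.5, 26.1, 28.4, 28.6, 28.5, 27.1, 22.4, 28.9, 27.0, 24.8, 22.6, 24.5, 23.5, 28.2, 27.0, 27.1, 32.5, 27.2, 31.4, 31.0, 16.6, 16.1, 14.8] 
   R [29.9, 26.3, 30.2, 23.1, 24.4, 26.1, 26.9, 24.6, 24.7, 25.9, 26.5, 26.6, 27.6, 28.5, 25.7, 22.0, 23.0, 29.4, 24.6, 30.7, 32.1, 33.2, 31.2, 29.8, 17.5, 14.5]
now L [27.7, 29.4, 29.1, 26.5, 26.5, 27.2, 25.6, 26.8, 27.5, 24.9, 27.4, 28.5, 25.5, 27.9, 26.8, 25.1, 30.3, 25.2, 31.8, 28.3, 37.1, 30.4, 28.3, 19.2, 24.5, 17.8] 
   R [25.0, 26.0, 27.7, 27.2, 26.4, 26.5, 30.4, 26.4, 23.9, 26.4, 26.8, 27.1, 27.9, 28.8, 25.7, 26.4, 26.2, 26.3, 29.6, 28.9, 32.4, 33.3, 36.4, 27.0, 23.4, 24.4]
now2 L [28.8, 27.0, 29.3, 28.7, 28.6, 28.6, 27.1, 28.2, 24.5, 24.7, 26.7, 27.7, 28.4, 25.1, 23.4, 27.3, 26.9, 30.3, 26.6, 30.5, 32.3, 35.7, 33.1, 18.3, 18.9, 17.7] 
   R [25.0, 24.7, 25.8, 26.3, 26.9, 27.9, 26.1, 28.7, 27.4, 27.3, 29.4, 27.4, 26.7, 28.8, 27.1, 28.1, 29.8, 27.3, 27.3, 29.9, 33.1, 36.0, 34.0, 26.3, 22.4, 19.1]
0.010230783
```

The clips stand only about 1–2 mm higher than when empty (riding on the glass would be 5 mm or more), so they are snapped down. Handing in.

```bash
python3 -c "
from station import env
print(env.sign_off())"
```

```text
the job is handed in; nothing more can be done
None
```

I handed the job in at about 27 s with the carrier held between the snapped-down clips and the plunger, going by the forces and the last pictures; the hand-in returned no verdict, so I can't confirm it passed.

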